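# Set the clutch collar of the large bench screwdriver

## Task

Two electric screwdrivers stand nose up in white charging stands on the test bench. Turn the torque collar of the larger one so that its white pointer stands at number 5 on the scale, and let go. Leave the setting of the smaller one as it is.

Things in the scene. Friction and masses are not known exactly. Their poses are not given: they have to be found in the camera images.
- large_grip (a point): Grip point of the larger screwdriver: on its collar's upright axis, 141 mm up. Collar: ribbed grey cylinder, 46 mm diameter, 116 to 158 mm above the table; steel nose above, up to 172. Below it a fixed black scale disc, 96 mm diameter, top at 116. White stand 110 x 120 x 45 mm, fixed. Frame stays with the stand: z up, +x points to number 4, mid-scale.
- large_collar (a joint): Its collar's turn, rad, growing clockwise seen from above. 0 is number 1; each number adds 0.436 (25 degrees); 7, at 2.618, is the last. Clicks at each number (peak about 0.12 N m); let go between two, it springs to the nearer, unless about midway. Grip at any yaw. Pointer: white nib at the collar's lower edge and white line on its top face.
- small_index (a point): Point on the side of the smaller screwdriver's collar, above its white pointer, 111 mm above the table; it turns with the collar. The collar's axis is 3.6 mm in -x and 13.5 mm in -y of this frame. Collar 28 mm diameter, 86 to 122 mm above the table, nose up to 136; scale disc 74 mm diameter; white stand 76 x 82 x 34 mm, fixed.
- small_collar (a joint): Turn of the smaller screwdriver's collar, to be left alone; numbered, clicked and read as on the larger one.
There are look-alikes about, which are no part of the job. What is shaped like the part that bears large_grip but brown or turquoise is not meant.

How it is judged:
At the end, for the whole second after the job is handed in: The larger screwdriver's collar rests at number 5 (1.745 rad) within 10 degrees, let go, and the smaller one's collar is on the number where it started (its pointer has moved less than 5 mm) (value of joint large_collar between 1.57 and 1.92 rad and velocity of joint large_collar between -0.1 and 0.1 rad/s and distance of small_index from where it was at the start of the episode below 0.005 m); the robot touches nothing.
It fails at once if the smaller screwdriver's setting is changed (its pointer moves 5 mm or more) (distance of small_index from where it was at the start of the episode above 0.005 m).
It also fails if it takes over 35 s, if anything falls off the work surface, if the arm or the gripper's body presses on something with over 40 N, if the wrist force passes 120 N, or if a joint passes its speed limit or range.

## Robot

A 7-joint arm with a two-finger parallel gripper is mounted at the origin on the work surface. World frame = base frame: x ahead of the robot, y to its left, z up, the work surface at z = 0. Lengths are in m, angles in rad, forces in N, time in s.
With the tool pointing down it reaches from about 0.35 to 0.9 m from the base axis. Payload 8.1 kg.
Tool frame: the origin (TCP) lies between the finger pads; the fingertips stand 17 mm ahead of it and the grasp point (between the pads) lies 2 mm behind it; z points along the fingers, y is the line along which they close (so a half turn about z gives the same grasp; the last joint's range is limited). The gripper opens to 92 mm and grips with 3 to 60 N. Pads are 19 mm wide; open, the fingers measure 130 mm over their backs; the gripper's body (75 mm by 190 mm) begins 47 mm behind the grasp point.
Start: joints at [-1.203, 0.434, 0.025, 1.573, -0.012, 1.134, -0.075], TCP at [0.284, 0.557, 0.222] pointing down, gripper open.
Joint ranges: [-2.62, 2.62], [-0.44, 2.09], [-1.27, 1.32], [0.08, 2.57], [-1.32, 4.46], [0.12, 2], [-2.74, 2.74]. Speed limits (rad/s): [2.22, 2.22, 3.01, 3.01, 3.14, 3.14, 3.14].

## Interface

Orientations are given as a rotation vector (axis times angle).
In Python, from cell import observe, get_image, calibration, sign_off, look_for, regions_of, landmark_of gives the robot as it stands.
- The arm moves only by the tool jog_arm, never from a script. Its argument "plan" is a list of rows, each an object with "offset": the shift along the tool's x, y, z normalised to -1 to 1, where 1 is 0.15 m, a list of three; "twist": the turn, a rotation vector about the tool's x, y, z normalised to -1 to 1, where 1 is 2 pi rad, a list of three; "fingers": the gripper command: -1 is shut, 1 is fully open, values between are in proportion. In form: [{"offset": [x, y, z], "twist": [ax, ay, az], "fingers": fingers}, ...]. A call has 1 to 20 rows; each row is the pose to reach, as a shift and turn from the pose commanded when the call began, along the tool's axes at that moment, turning the shorter way round; what a row does not reach only later rows make up. A row lasts 1/8 s, in which the tool goes at most 62.5 mm and 10.7 degrees, less where a joint would pass 70% of its speed; a pose out of reach is approached as far as the arm can. A call with a number of a shift or a turn outside -1 to 1 is refused whole. A call with a gripper value outside its range is refused whole. The fingers move at their own pace and stop on an object; "newtons" is the grip in N (left out, the last holds). Time passes only in rows, so rows that repeat a pose let the fingers close. It gives the time, the measured TCP pose, the force, the opening and the grip force at its end, in the units of the state.
- observe(): the state, without advancing time (a new reading comes with each control period).
- get_image(name): name is "scene" or "top" or "wrist"; returns the picture (400x640x3 uint8, red, green, blue); there is no depth.
- calibration(name): a dict with "fov_y" (degrees; the focal length in pixels is half the picture's height over the tangent of half this angle, whatever the lens; pixels are square), "cx", "cy" (the principal point, pixels), "position" and "attitude" of the camera in the world. Camera axes: x right, y down, z forward; pixel columns grow to the right and rows downward; lengths in m; the calibration is good to about 2 mm. A picture is of the moment at which its call begins: read the wrist's pose just before it. calibration takes no time and is no camera call; for the wrist camera it gives the pose at the moment of the call.
- sign_off(): hands the job in; it is judged then, once.
Trained networks look in the newest picture that a camera, given by its name, has taken for a name from the list of things; names that differ only in an ending like _2 or _b are one class to them, and where a whole thing is asked for, a point or a joint stands for the part that bears it (a point fixed in the world has none). Each returns a list of dicts, best first, with "conf" (0 to 1); they miss things now and then, are a little off and sometimes report something else, mostly with a low value. They report only what shows in the picture. A call takes as long as a camera call. They do not tell look-alikes from the thing itself.
- look_for(thing, camera): "box" ([left, top, width, height] as shares, 0 to 1, of the picture: columns of its width, rows of its height, round what is visible of it).
- regions_of(thing, camera): "region" (400x640 bool, what is visible of it) and "box" ([left, top, width, height] as shares, 0 to 1, of the picture: columns of its width, rows of its height, round what is visible of it).
- landmark_of(thing, camera): "at" ([row, column] as shares, 0 to 1, of the picture: columns of its width, rows of its height: a listed point, or the origin of a listed thing).
The state is a dict: "clock": time; "joints": joint angles; "dq": joint speeds; "joint_efforts": joint torques, N m; "position": TCP position; "ee_rot": TCP orientation; "force": force on the tool from outside, world axes, zero at the start; "ft_torque": the same for the moment, N m; "width": opening from 0.0 (shut) to 1.0 (fully open); "gripper_force": force on a finger pad.
Only numpy, scipy, OpenCV 4.12 (cv2) and the standard library are available. Lean on these libraries where they do the work, as an engineer would, in place of code of your own. Each camera call takes 0.05 s, during which the arm holds its last target. There are 200 camera calls.

## Working session

There is one attempt and no reset: what is moved stays moved. The work goes in short steps, Python scripts to look and compute and a tool call to move; the robot and the scene stay as the last step left them, time stands still between calls to the robot, and variables do not carry over. Pictures are saved under pics/ and viewed, at most 10 in all, crops included, and the job is handed in when it is done.

Besides the shell and the picture viewer there is one more tool, called after "Request:" as name(argument=value, ...) on one line, values as JSON. jog_arm: Moves the arm, as the interface text tells. Scaled input: -1 to 1 covers 0.15 m each way for a shift and 2 pi rad each way for a turn. Its arguments: {"type":"object","properties":{"plan":{"type":"array","items":{"type":"object","properties":{"offset":{"type":"array","items":{"type":"number","minimum":-1,"maximum":1}},"twist":{"type":"array","items":{"type":"number","minimum":-1,"maximum":1}},"fingers":{"type":"number"}}}},"newtons":{"type":"number"}},"required":["plan"]}

```bash
mkdir -p pics; cat > h.py <<'E'
from cell import *
import numpy as np,cv2
from scipy.spatial.transform import Rotation as R
def cam(n):
    c=calibration(n); f=200/np.tan(np.radians(c['fov_y'])/2); a=np.array(c['attitude'],float)
    M=a if a.shape==(3,3) else (R.from_rotvec(a).as_matrix() if a.size==3 else R.from_quat(a).as_matrix())
    return f,c['cx'],c['cy'],np.array(c['position']),M
def to_z(n,row,col,z):
    f,cx,cy,p,M=cam(n); d=M@np.array([(col-cx)/f,(row-cy)/f,1]); return p+d*(z-p[2])/d[2]
def proj(n,P):
    f,cx,cy,p,M=cam(n); q=M.T@(np.array(P)-p); return f*q[1]/q[2]+cy,f*q[0]/q[2]+cx
def save(n,im): cv2.imwrite('pics/'+n+'.png',cv2.cvtColor(im,cv2.COLOR_RGB2BGR))
E
python3 - <<'E'
from h import *
print(observe()); 
for n in ('top','scene'):
    print(n,calibration(n))
    im=get_image(n); save(n+'0',im)
    for t,z in (('large_grip',.141),('small_index',.111)):
        for d in landmark_of(t,n)[:4]:
            r,c=d['at'][0]*400,d['at'][1]*640
            print(n,t,round(d['conf'],2),round(r),round(c),to_z(n,r,c,z).round(3))
E
```

```text
{'clock': 0.0, 'joints': array([-1.20262492,  0.43519701,  0.02495221,  1.5741046 , -0.01157811,
        1.13401412, -0.07508115]), 'dq': array([ 1.22681980e-05,  9.34803212e-04, -5.25526907e-05,  2.36728461e-04,
       -1.00969700e-03, -2.51019795e-04,  2.07927800e-03]), 'joint_efforts': array([ 3.50862337e-06, -6.67861247e+01,  9.84785557e-01, -3.14442444e+01,
       -6.05003536e-02,  4.31130175e-02,  2.07894050e-04]), 'position': array([0.28329212, 0.55651597, 0.22165799]), 'ee_rot': array([-7.32660370e-01, -3.05474116e+00,  2.45583758e-03]), 'force': array([ 0.4626561 , -0.30259779, -0.14416797]), 'ft_torque': array([-0.00364451, -0.01986038, -0.02049509]), 'gripper_force': 0.0, 'width': 0.9957192646915192}
top {'fov_y': 56.40242105215264, 'cx': 326.85819751923293, 'cy': 204.03746397184918, 'position': array([0.29358544, 0.04561975, 0.88121588]), 'attitude': array([-2.1190681 ,  2.17221527, -0.09039947])}
top large_grip 0.81 127 282 [0.543 0.158 0.141]
top large_grip 0.73 220 329 [0.348 0.066 0.141]
top large_grip 0.7 317 194 [0.166 0.333 0.141]
top small_index 0.66 159 456 [ 0.471 -0.202  0.111]
scene {'fov_y': 49.835144341489794, 'cx': 316.15450646535123, 'cy': 196.4008340856271, 'position': array([0.87146734, 0.37936047, 0.93822528]), 'attitude': array([-1.27643997, -2.42552246,  0.78004126])}
scene large_grip 0.84 190 330 [0.361 0.074 0.141]
scene large_grip 0.77 265 317 [0.537 0.158 0.141]
scene large_grip 0.58 189 469 [0.175 0.337 0.141]
scene small_index 0.58 176 213 [ 0.469 -0.197  0.111]
```

View pics/top0.png

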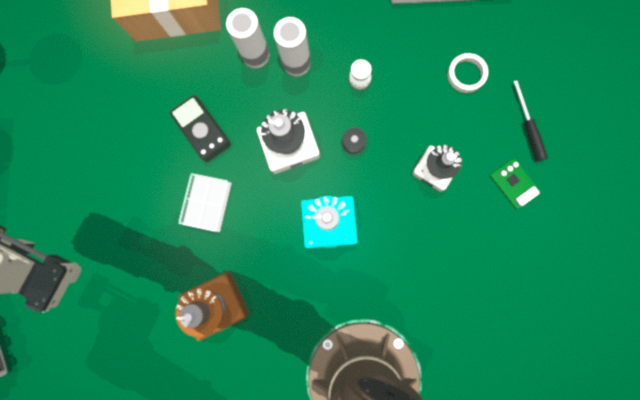

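View pics/scene0.png

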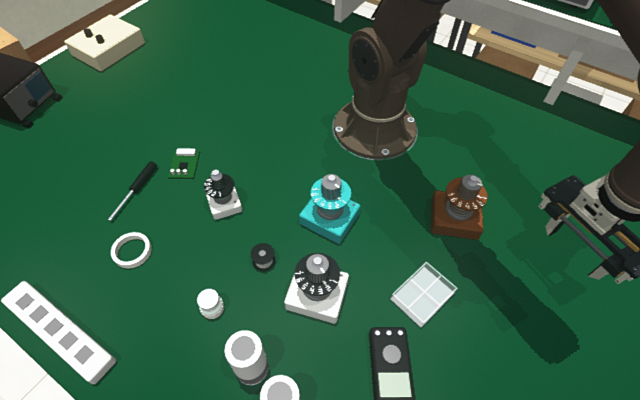

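Request:
jog_arm(plan=[{"offset":[-0.3,-0.15,-0.4],"twist":[0,0,0],"fingers":1},{"offset":[-0.6,-0.35,-0.5],"twist":[0,0,0],"fingers":1},{"offset":[-0.95,-0.55,-0.5],"twist":[0,0,0],"fingers":1},{"offset":[-0.95,-0.55,-0.5],"twist":[0,0,0],"fingers":1}])

```text
clock: 0.8
position: [0.3769, 0.4142, 0.2985]
ee_rot: [0.745, 3.049, 0.0]
force: [-0.9, 0.6, -0.3]
width: 0.996
gripper_force: 0.0
```

Request:
jog_arm(plan=[{"offset":[-0.3,-0.15,0],"twist":[0,0,0],"fingers":1},{"offset":[-0.6,-0.35,0],"twist":[0,0,0],"fingers":1},{"offset":[-0.95,-0.55,0],"twist":[0,0,0],"fingers":1},{"offset":[-0.95,-0.55,0],"twist":[0,0,0],"fingers":1}])

```text
clock: 1.3
position: [0.4653, 0.2761, 0.2976]
ee_rot: [0.745, 3.05, -0.002]
force: [-1.7, 1.1, -0.3]
width: 1.002
gripper_force: 0.0
```

```bash
python3 - <<'E'
from h import *
s=observe(); print(s['clock'],s['joints'].round(2),s['position'],R.from_rotvec(s['ee_rot']).as_matrix().round(2).tolist()); print(calibration('wrist'))
im=get_image('wrist'); save('w1',im)
for n in ('wrist',):
  for t,z in (('large_grip',.141),('small_index',.111)):
    for d in landmark_of(t,n)[:3]:
        r,c=d['at'][0]*400,d['at'][1]*640
        print(t,round(d['conf'],2),round(r),round(c),to_z(n,r,c,z).round(4))
E
```

```text
1.3 [-0.76  0.24  0.16  1.67 -0.04  1.23  0.5 ] [0.46534234 0.276075   0.29755215] [[-0.89, 0.46, 0.0], [0.46, 0.89, -0.0], [-0.0, -0.0, -1.0]]
{'fov_y': 67.45709074111237, 'cx': 315.6765970631688, 'cy': 194.92332910529052, 'position': array([0.39313084, 0.3124667 , 0.46042991]), 'attitude': array([2.4549565 , 1.49135249, 0.22728964])}
large_grip 0.88 275 262 [0.5402 0.1659 0.141 ]
large_grip 0.66 174 97 [0.3489 0.0691 0.141 ]
```

View pics/w1.png

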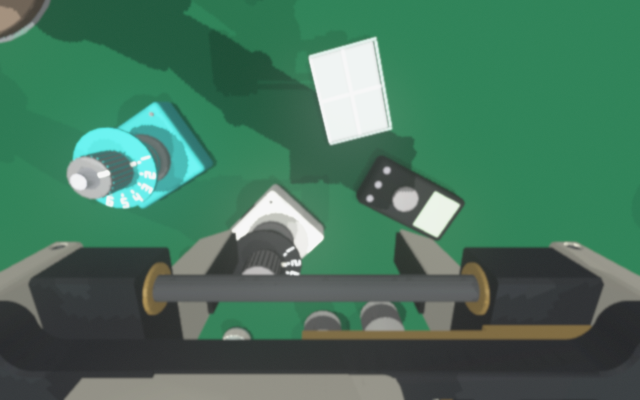

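Request:
jog_arm(plan=[{"offset":[-0.35,-0.15,0],"twist":[0,0,0],"fingers":1},{"offset":[-0.7,-0.3,0],"twist":[0,0,0],"fingers":1},{"offset":[-1,-0.45,0],"twist":[0,0,0],"fingers":1},{"offset":[-1,-0.45,0],"twist":[0,0,0],"fingers":1},{"offset":[-1,-0.45,0],"twist":[0,0,0],"fingers":1}])

```text
clock: 2.08
position: [0.565, 0.1547, 0.297]
ee_rot: [-0.729, -3.055, -0.001]
force: [-0.8, 0.3, 0.2]
width: 1.0
gripper_force: 0.0
```

```bash
python3 - <<'E'
from h import *
s=observe(); print(s['clock'],s['joints'].round(2),s['position'])
im=get_image('wrist')
cen=None
for d in landmark_of('large_grip','wrist')[:3]:
    r,c=d['at'][0]*400,d['at'][1]*640
    P=to_z('wrist',r,c,.141); print(round(d['conf'],2),round(r),round(c),P.round(4))
    if abs(P[0]-.54)+abs(P[1]-.16)<.04: cen=(int(r),int(c))
print(cen)
t=cv2.imread('pics/top0.png')[:,:,::-1]
r,c=cen or (250,300); r0=np.clip(r-75,0,250);c0=np.clip(c-65,0,510)
a=cv2.resize(im[r0:r0+150,c0:c0+130],(520,600),interpolation=cv2.INTER_CUBIC)
b=cv2.resize(t[100:175,255:325],(280,300),interpolation=cv2.INTER_CUBIC)
save('w2',np.hstack([a,np.vstack([b,cv2.resize(im,(280,175)),np.zeros((125,280,3),np.uint8)])]))
E
```

```text
2.075 [-0.53  0.32  0.24  1.57 -0.08  1.26  0.82] [0.56496692 0.15468043 0.29703114]
0.68 155 312 [0.5393 0.1622 0.141 ]
0.6 24 133 [0.3515 0.0674 0.141 ]
(155, 312)
```

View pics/w2.png

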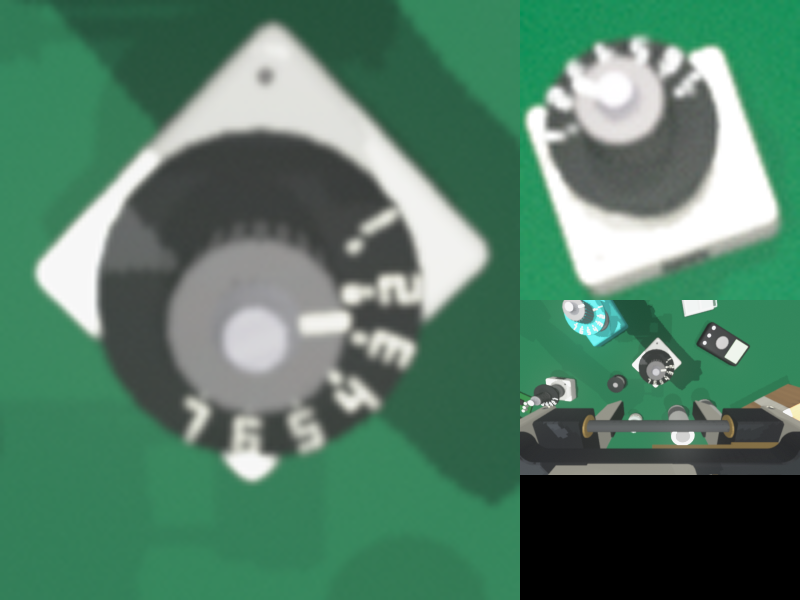

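```bash
python3 - <<'E'
from h import *
s=observe(); M=R.from_rotvec(s['ee_rot']).as_matrix()
a=to_z('wrist',80+325/4,247+255/4,.158); b=to_z('wrist',80+292/4,247+258/4,.116)
print(a,b)
t=np.array([*((a+b)/2)[:2],.143]); print(t, M.T@(t-s['position'])/.15, 'hi',M.T@(t+[0,0,.07]-s['position'])/.15)
for q in ((22,243),(30,291)): print(to_z('top',*q,.15))
E
```

```text
[0.54190217 0.15965206 0.158     ] [0.54059109 0.16057141 0.116     ]
[0.54124663 0.16011174 0.143     ] [ 0.15415786 -0.04052094  1.02857384] hi [ 0.15463379 -0.0403092   0.56190746]
[0.7713569  0.23683111 0.15      ]
[0.74890916 0.13533831 0.15      ]
```

Request:
jog_arm(plan=[{"offset":[0.15,-0.04,0.1],"twist":[0,0,-0.025],"fingers":1},{"offset":[0.15,-0.04,0.2],"twist":[0,0,-0.05],"fingers":1},{"offset":[0.15,-0.04,0.35],"twist":[0,0,-0.075],"fingers":1},{"offset":[0.15,-0.04,0.45],"twist":[0,0,-0.1],"fingers":1},{"offset":[0.15,-0.04,0.55],"twist":[0,0,-0.125],"fingers":1},{"offset":[0.15,-0.04,0.55],"twist":[0,0,-0.125],"fingers":1},{"offset":[0.15,-0.04,0.55],"twist":[0,0,-0.125],"fingers":1}])

```text
clock: 3.05
position: [0.5429, 0.1583, 0.2156]
ee_rot: [-0.489, 3.103, 0.001]
force: [0.9, 0.0, 0.9]
width: 0.997
gripper_force: 0.0
```

```bash
python3 - <<'E'
from h import *
s=observe(); M=R.from_rotvec(s['ee_rot']).as_matrix(); print(s['clock'],s['joints'].round(2),s['position'],M.round(2).tolist())
print(M.T@(np.array([.5412,.1601,.143])-s['position'])/.15)
save('s1',get_image('scene')[130:330,170:490])
E
```

```text
3.05 [-0.44  0.34  0.08  1.74 -0.03  1.06  1.54] [0.54286583 0.15825525 0.21559862] [[-0.95, -0.31, 0.0], [-0.31, 0.95, 0.0], [-0.0, 0.0, -1.0]]
[0.00713234 0.01493977 0.48399136]
```

View pics/s1.png

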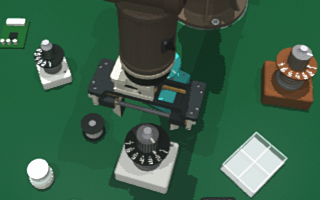

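```bash
python3 - <<'E'
from h import *
s=observe(); M=R.from_rotvec(s['ee_rot']).as_matrix(); p=s['position']
im=get_image('scene').copy()
for d in landmark_of('large_grip','scene')[:2]: print(d['conf'],d['at'][0]*400,d['at'][1]*640)
print(proj('scene',[.5412,.1601,.141]))
def dot(P,c):
    r,q=proj('scene',P); cv2.circle(im,(int(round(q)),int(round(r))),1,c,-1)
dot([.5412,.1601,.172],(255,0,0)); dot([.5412,.1601,.116],(255,255,0))
for k in(-1,1): dot(p+M@[0,k*.046,.017],(255,0,255))
save('s2',cv2.resize(im[190:320,240:400],(800,600),interpolation=cv2.INTER_CUBIC))
E
```

```text
0.83 183.88 469.632
0.55 268.6 318.72
(np.float64(267.41481338972244), np.float64(317.0215180444236))
```

View pics/s2.png

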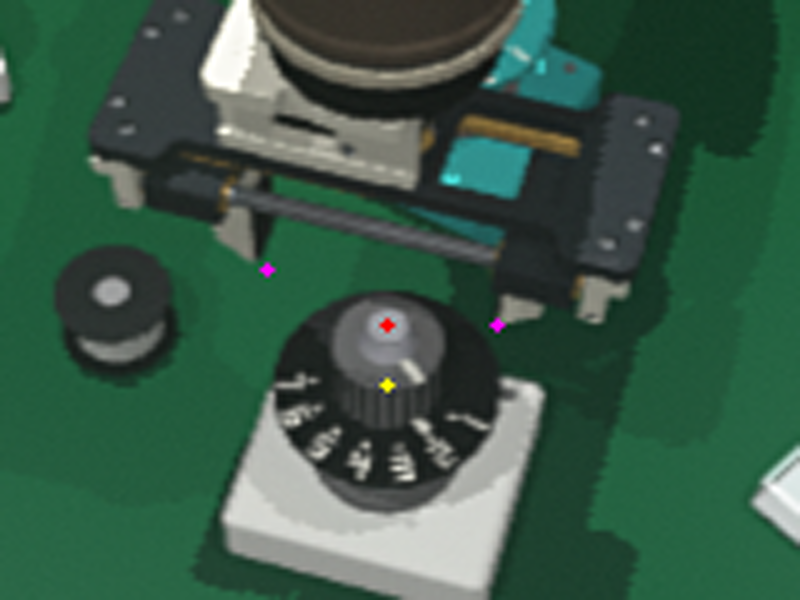

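Request:
jog_arm(newtons=25, plan=[{"offset":[0.007,0.015,0.2],"twist":[0,0,0],"fingers":1},{"offset":[0.007,0.015,0.4],"twist":[0,0,0],"fingers":1},{"offset":[0.007,0.015,0.48],"twist":[0,0,0],"fingers":1},{"offset":[0.007,0.015,0.48],"twist":[0,0,0],"fingers":1},{"offset":[0.007,0.015,0.48],"twist":[0,0,0],"fingers":-1},{"offset":[0.007,0.015,0.48],"twist":[0,0,0],"fingers":-1},{"offset":[0.007,0.015,0.48],"twist":[0,0,0],"fingers":-1},{"offset":[0.007,0.015,0.48],"twist":[0,0,0],"fingers":-1},{"offset":[0.007,0.015,0.48],"twist":[0,0,0],"fingers":-1},{"offset":[0.007,0.015,0.48],"twist":[0,0,0],"fingers":-1}])

```text
clock: 4.45
position: [0.5411, 0.1596, 0.1431]
ee_rot: [-0.493, 3.103, 0.001]
force: [-0.3, 1.4, 2.8]
width: 0.49
gripper_force: 25.0
```

Request:
jog_arm(plan=[{"offset":[0,0,0],"twist":[0,0,0.025],"fingers":-1},{"offset":[0,0,0],"twist":[0,0,0.05],"fingers":-1},{"offset":[0,0,0],"twist":[0,0,0.075],"fingers":-1},{"offset":[0,0,0],"twist":[0,0,0.1],"fingers":-1},{"offset":[0,0,0],"twist":[0,0,0.125],"fingers":-1},{"offset":[0,0,0],"twist":[0,0,0.15],"fingers":-1},{"offset":[0,0,0],"twist":[0,0,0.175],"fingers":-1},{"offset":[0,0,0],"twist":[0,0,0.2],"fingers":-1},{"offset":[0,0,0],"twist":[0,0,0.208],"fingers":-1},{"offset":[0,0,0],"twist":[0,0,0.208],"fingers":-1},{"offset":[0,0,0],"twist":[0,0,0.208],"fingers":-1}])

```text
clock: 5.82
position: [0.5417, 0.1614, 0.1431]
ee_rot: [1.493, 2.764, 0.004]
force: [2.0, 7.4, -1.8]
width: 0.496
gripper_force: 25.0
```

Request:
jog_arm(plan=[{"offset":[0,0,0],"twist":[0,0,0],"fingers":1},{"offset":[0,0,0],"twist":[0,0,0],"fingers":1},{"offset":[0,0,0],"twist":[0,0,0],"fingers":1},{"offset":[0,0,0],"twist":[0,0,0],"fingers":1},{"offset":[0,0,0],"twist":[0,0,0],"fingers":1},{"offset":[0,0,-0.25],"twist":[0,0,0],"fingers":1},{"offset":[0,0,-0.5],"twist":[0,0,0],"fingers":1},{"offset":[0,0,-0.5],"twist":[0,0,0],"fingers":1},{"offset":[0,0,-0.5],"twist":[0,0,0],"fingers":1}])

```text
clock: 6.95
position: [0.5409, 0.1591, 0.2175]
ee_rot: [-1.495, -2.762, 0.0]
force: [0.2, -0.0, -0.4]
width: 0.999
gripper_force: 0.0
```

```bash
python3 - <<'E'
from h import *
s=observe(); print(s['clock'],s['position'],s['ee_rot'],s['width'],s['force'])
save('s3',cv2.resize(get_image('scene')[190:320,240:400],(800,600),interpolation=cv2.INTER_CUBIC))
E
```

```text
6.95 [0.54090839 0.15913865 0.21749337] [-1.49533970e+00 -2.76245197e+00  2.89964442e-04] 0.9993453460695348 [ 0.18013282 -0.00303231 -0.42796903]
```

View pics/s3.png

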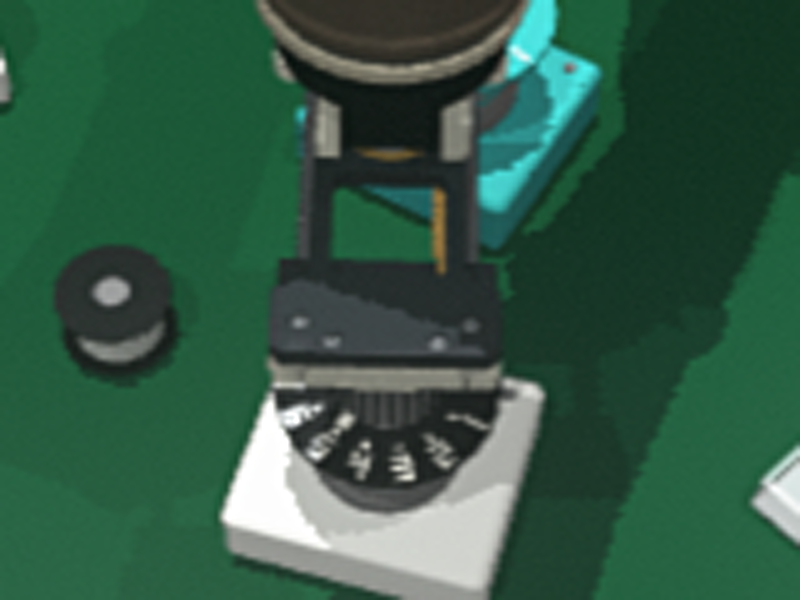

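Request:
jog_arm(plan=[{"offset":[0,0,-0.3],"twist":[0,0,0],"fingers":1},{"offset":[0,-0.2,-0.5],"twist":[0,0,0],"fingers":1},{"offset":[0,-0.5,-0.6],"twist":[0,0,0],"fingers":1},{"offset":[0,-0.7,-0.6],"twist":[0,0,0],"fingers":1},{"offset":[0,-0.7,-0.6],"twist":[0,0,0],"fingers":1},{"offset":[0,-0.7,-0.6],"twist":[0,0,0],"fingers":1}])

```text
clock: 7.75
position: [0.4534, 0.1022, 0.3074]
ee_rot: [-1.495, -2.763, 0.001]
force: [0.9, 0.5, -0.1]
width: 1.002
gripper_force: 0.0
```

```bash
python3 - <<'E'
from h import *
save('s4',cv2.resize(get_image('scene')[235:315,275:381],(795,600),interpolation=cv2.INTER_CUBIC))
E
```

```text
(no output)
```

View pics/s4.png

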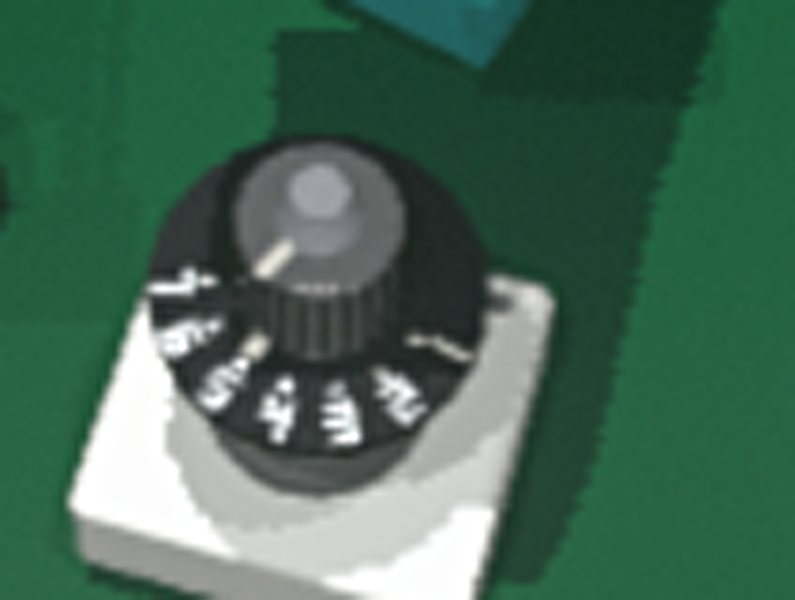

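The picture shows the white nib at (258,345), right at the dot of number 5. The collar is free and the gripper is clear.

```bash
python3 -c "
from cell import *
print(sign_off())"
```

```text
the job is handed in; nothing more can be done
None
```

The larger screwdriver's collar was turned from number 2 to number 5 and let go, with its pointer seen at 5 in the last picture; the arm never went near the smaller one, and the job is handed in (sign-off returned no verdict).

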